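# Find a blind spacer's bore on the stub gauge and hold it bore-up

## Task

One end of the square aluminium spacer has the deep blind bore, the other only a shallow recess that looks just like it. Feel for the bore by trying the ends on the horizontal stub gauge without forcing it, push the bore end home over the pin until it bottoms, then take the spacer off, turn it with the bore straight up and finish while still holding it in the gripper, still, a good 10 cm above the bench and well away from the gauge, so that the fitter can drop in the seal. Leave the jar of seals and the oil bottle standing where they are.

Things in the scene. Friction and masses are not known exactly. Their poses are not given: they have to be found in the camera images.
- spacer_mid (a point): centre of the loose aluminium spacer, 40x40 mm square, 64 mm long, 0.19 to 0.31 kg, lying on a long side, centre 20 mm up. x runs along it, z up as it lies. Both ends show a chamfered 17 mm round opening and four small screw holes: one opening is the blind bore, 32 mm deep (to the centre), the other a 4 mm deep recess. Which end (+x or -x) has the bore is not told: feel
- gauge_tip (a point): tip of the fixed stub gauge's horizontal pin, on its axis, 80 mm above the bench. The 13 mm pin, nose tapered to 6 mm, points along this point's -x, roughly to the robot: parts go on along +x. With the bore home the tip touches its bottom, at the spacer's centre, and the spacer stands 4 mm off the collar; at the wrong end it stops after 4 mm
- gauge: the stub gauge, screwed down, origin on the bench under its upright plate, axes as gauge_tip (which lies 49 mm along its -x): plate 14 mm thick, 60 wide, top 102 mm up; collar on its front 29 mm in diameter, 6 thick, from which the pin stands out 36 mm; base 12 mm thick, x from -38 to +62 mm, 80 mm wide
- jar_mid (a point): middle of the small closed clear jar of red seals, 35 mm in diameter, 48 mm tall, loose, upright on the bench: leave it
- bottle_mid (a point): middle of the oil bottle with the red spout, 41 mm in diameter, 125 mm tall, loose, upright on the bench: leave it
There are look-alikes about, which are no part of the job. What is shaped like the part that bears jar_mid but orange or turquoise is not meant.

How it is judged:
On the way:
1. the spacer's bore has been pushed home over the gauge pin, the tip within 5 mm of the centre of its bottom (distance between gauge_tip and spacer_mid below 0.005 m), for 0.1 s.
At the end, for the whole second after the job is handed in: the gripper still holds the spacer at rest, bore straight up to within 15 degrees, its centre at least 90 mm above the bench and 80 mm from the gauge's tip, nothing but the fingers carrying it; the jar and the bottle stand within 30 mm of where they were (angle between spacer_mid's own x axis and vertical below 0.26 rad and height (world z) of spacer_mid above 0.09 m and contact force between the fingers and spacer above 2 N and linear speed of spacer below 0.03 m/s and distance between gauge_tip and spacer_mid above 0.08 m and contact force between spacer and gauge below 0.1 N and distance of each of jar_mid, bottle_mid from where it was at the start of the episode below 0.03 m and angle between each of jar_mid, bottle_mid's own z axis and vertical below 0.3 rad); the arm keeps its last pose, push and grip.
It fails at once if the spacer is forced against the gauge with more than 60 N (contact force between spacer and gauge above 60 N).
It also fails if it takes over 72 s, if anything falls off the work surface, if the arm or the gripper's body presses on something with over 40 N, if the wrist force passes 120 N, or if a joint passes its speed limit or range.

## Robot

A 7-joint arm with a two-finger parallel gripper is mounted at the origin on a cart in front of the work surface, level with it; the furniture and walls round the work are solid. World frame = base frame: x ahead of the robot, y to its left, z up, the work surface at z = 0. Lengths are in m, angles in rad, forces in N, time in s.
With the tool pointing down it reaches from about 0.4 to 0.9 m from the base axis. Payload 5.5 kg.
Tool frame: the origin (TCP) lies at the very end of the fingers, on their centre line; the grasp point (between the pads) lies grip_depth behind it (grip_depth is the distance from the TCP to the grasp point, in m); z points along the fingers, x is the direction in which the jaws open and shut, and the axes are right-handed (so a half turn about z gives the same grasp; the last joint's range is limited). The gripper opens to 92 mm and grips with 3 to 60 N. Pads are 19 mm wide; open, the fingers measure 130 mm over their backs; the gripper's body (75 mm by 190 mm) begins 47 mm behind the grasp point.
Start: joints at [1.579, 0.501, -0.427, 1.55, 0.221, 1.138, -0.21], TCP at [0.164, -0.629, 0.227] pointing down, gripper open.
Joint ranges: [-2.88, 2.88], [-0.31, 2.03], [-1.54, 1.56], [0.2, 2.42], [-1.41, 4.55], [0.19, 2.02], [-2.57, 2.57]. Speed limits (rad/s): [2.57, 2.57, 3.14, 3.14, 3.14, 3.14, 3.14].

## Interface

Orientations are given as a unit quaternion [w, x, y, z].
In Python, from bench import get_obs, get_image, hand_in, grip_depth gives the robot as it stands.
- The arm moves only by the tool play_rows, never from a script. Its argument "steps" is a list of rows, each an object with "hand": the finger opening in cm, from 0 to 9.18; "travel": the shift along the tool's x, y, z in cm, a list of three; "rotation": the turn, a rotation vector about the tool's x, y, z in degrees, a list of three. In form: [{"hand": hand, "travel": [x, y, z], "rotation": [ax, ay, az]}, ...]. A call has 1 to 20 rows; each row shifts and turns the commanded pose from where the row before left it, along the tool's axes as they then stand; what a row does not reach is not made up. A row lasts 1/10 s, in which the tool goes at most 50 mm and 8.59 degrees, less where a joint would pass 70% of its speed; a pose out of reach is approached as far as the arm can. A call with a gripper value outside its range is refused whole. The fingers move at their own pace and stop on an object; "newtons" is the grip in N (left out, the last holds). Time passes only in rows, so rows that do not move let the fingers close. It gives the time, the measured TCP pose, the force and the opening at its end, in the units of the state.
- get_obs(): the state, without advancing time (a new reading comes with each control period).
- get_image(name): name is "scene" or "top" or "wrist"; returns a dict with "frame" (384x512x3 uint8, red, green, blue), "camera_matrix" (3x3 intrinsics, pixels), "xyz" and "attitude" of the camera in the world. Camera axes: x right, y down, z forward; pixel columns grow to the right and rows downward; lengths in m; the calibration is good to about 2 mm. A picture is of the moment at which its call begins. There is no depth.
- hand_in(): hands the job in, once; it reports no verdict.
The state is a dict: "t": time; "q": joint angles; "dq": joint speeds; "joint_torque": joint torques, N m; "ee_pos": TCP position; "ee_rot": TCP orientation; "wrist_force": force on the tool from outside, world axes, zero at the start; "wrist_torque": the same for the moment, N m; "opening": opening from 0.0 (shut) to 1.0 (fully open).
Only numpy, scipy, OpenCV 4.12 (cv2) and the standard library are available. Lean on these libraries where they do the work, as an engineer would, in place of code of your own. Each camera call takes 0.05 s, during which the arm holds its last target. There are 200 camera calls.

## Working session

There is one attempt and no reset: what is moved stays moved. The work goes in short steps, Python scripts to look and compute and a tool call to move; the robot and the scene stay as the last step left them, time stands still between calls to the robot, and variables do not carry over. Pictures are saved under pics/ and viewed, about 8 in all and at most 12, crops included, and the job is handed in when it is done.

Besides the shell and the picture viewer there is one more tool, called after ">>>" by a JSON object that holds its "method" and its "body", one argument or row to a line. play_rows: Moves the arm, as the interface text tells. Its arguments: {"type":"object","properties":{"steps":{"type":"array"},"newtons":{"type":"number"}},"required":["steps"]}

```bash
mkdir -p pics; cat > h.py <<'E'
import numpy as np,cv2
from bench import get_obs,get_image,hand_in,grip_depth
from scipy.spatial.transform import Rotation as R
def rot(a):
    a=np.array(a,float)
    return a if a.shape==(3,3) else R.from_quat(a[[1,2,3,0]]).as_matrix()
def snap(n,f):
    d=get_image(n); np.savez('pics/'+f+'.npz',**{k:np.array(v) for k,v in d.items()})
    cv2.imwrite('pics/'+f+'.png',d['frame'][:,:,::-1]); return d
def load(f): return np.load('pics/'+f+'.npz')
def ray(d,u,v):
    r=rot(d['attitude'])@np.linalg.inv(d['camera_matrix'])@[u,v,1]; return np.array(d['xyz']),r
def atz(d,u,v,z):
    o,r=ray(d,u,v); return o+r*(z-o[2])/r[2]
def proj(d,p):
    c=rot(d['attitude']).T@(np.array(p)-d['xyz']); q=d['camera_matrix']@c; return q[:2]/q[2]
def crop(f,x0,y0,w,h,s,out):
    i=cv2.imread('pics/'+f+'.png')[y0:y0+h,x0:x0+w]
    cv2.imwrite('pics/'+out+'.png',cv2.resize(i,None,fx=s,fy=s,interpolation=cv2.INTER_CUBIC))
E
python3 - <<'E'
from h import *
a=snap('scene','s0');b=snap('top','t0')
for d in(a,b):print(d['xyz'],d['attitude'],d['camera_matrix'])
print(get_obs(),grip_depth)
E
```

```text
[0.17974261 0.46198268 0.72484718] [ 0.13490836 -0.34125039  0.87090571 -0.32691152] [[374.9083226    0.         256.01127937]
 [  0.         374.9083226  193.05033618]
 [  0.           0.           1.        ]]
[0.48543607 0.07674583 0.97523882] [-0.03037863  0.70860831 -0.70404275  0.03570994] [[394.59835979   0.         262.33161284]
 [  0.         394.59835979 192.32783775]
 [  0.           0.           1.        ]]
{'t': 0.1, 'q': array([ 1.57919153,  0.50176616, -0.4267786 ,  1.55136715,  0.22079859,
        1.13830406, -0.21027721]), 'dq': array([ 0.0002609 , -0.00120253, -0.00056777, -0.00207713,  0.00063908,
        0.00045517,  0.00074598]), 'joint_torque': array([-9.97394876e-03, -5.67864704e+01, -5.83816364e+00, -2.79912668e+01,
       -6.91257301e-02,  2.41530687e-02,  5.84142867e-05]), 'ee_pos': array([ 0.1636192 , -0.6283999 ,  0.22576293]), 'ee_rot': array([-5.67689010e-04,  7.91234291e-01, -6.11512462e-01, -6.94577929e-04]), 'wrist_force': array([-0.64673021, -0.74386693, -0.32709761]), 'wrist_torque': array([ 0.00259606, -0.03484245, -0.01103404]), 'opening': 0.9988554158500408} 0.0188
```

View pics/s0.png

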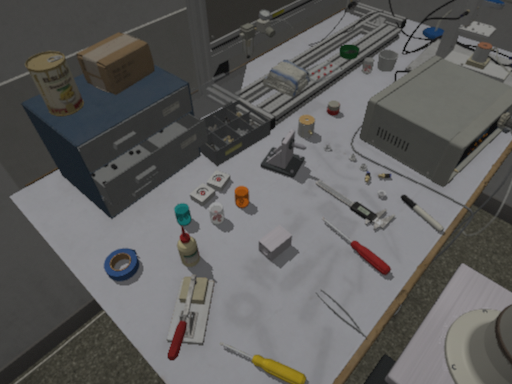

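View pics/t0.png

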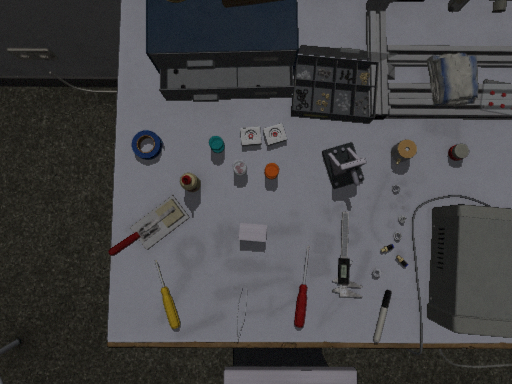

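The spacer is at top (253,236) and the gauge at top (345,165). There are three jars: turquoise (216,145), orange (272,171) and clear with red seals (240,168). The clear one is the jar meant. The bottle with the red spout is at (190,182). I'll enlarge these next.

```bash
python3 - <<'E'
from h import *
def c(f,x,y,w,h,s):
    i=cv2.imread('pics/'+f+'.png')[y:y+h,x:x+w]; return cv2.resize(i,None,fx=s,fy=s,interpolation=cv2.INTER_CUBIC)
a=np.hstack([c('t0',310,135,66,60,6),c('t0',220,210,66,60,6)])
b=np.hstack([c('s0',250,125,66,48,6),c('s0',245,218,66,48,6)])
cv2.imwrite('pics/c1.png',np.vstack([a[:312],b]))
E
```

```text
(no output)
```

View pics/c1.png

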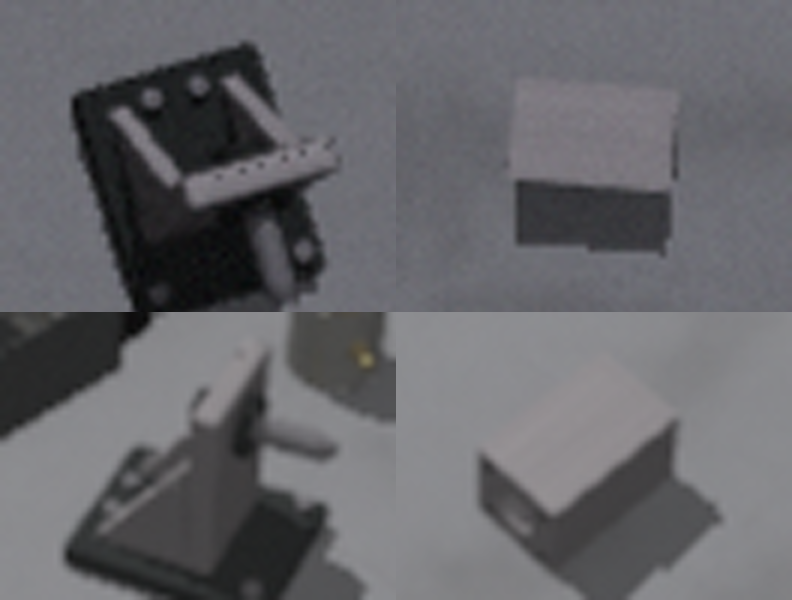

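```bash
cat > fit.py <<'E'
from h import *
from scipy.optimize import least_squares
t=load('t0');s=load('s0')
T=lambda x,y:(310+x/6,135+y/6); T2=lambda x,y:(220+(x-396)/6,210+y/6)
S=lambda x,y:(250+x/6,125+(y-312)/6); S2=lambda x,y:(245+(x-396)/6,218+(y-312)/6)
def W(p,l): c,n=np.cos(p[2]),np.sin(p[2]); return [p[0]+c*l[0]-n*l[1],p[1]+n*l[0]+c*l[1],l[2]]
def fit(obs,p0):
    f=lambda p:np.concatenate([proj(d,W(p,l))-m for d,l,m in obs])
    r=least_squares(f,p0,loss='soft_l1'); print(r.x,np.degrees(r.x[2])); print(f(r.x).reshape(-1,2).round(1).tolist()); return r.x
print('tip0',atz(t,*T(278,297),.08),atz(s,*S(336,447),.08))
c=[atz(t,*T2(*q),.04) for q in[(517,78),(678,92),(671,188),(512,180)]];print(np.round(c,3))
tip=atz(t,*T(278,297),.08)
# top view: image up = +x?; plate corners
up=atz(t,*T(165,70),.012)-atz(t,*T(232,298),.012); yaw=np.arctan2(up[1],up[0])
lf=1
obs=[(t,(-.049,0,.08),T(278,297)),(s,(-.049,0,.08),S(336,447)),
(t,(-.007,.03,.102),T(190,207)),(t,(.007,.03,.102),T(185,180)),(t,(-.007,-.03,.102),T(340,165)),(t,(.007,-.03,.102),T(330,138)),
(t,(.062,.04,.012),T(75,97)),(t,(.062,-.04,.012),T(252,43))]
g=fit(obs,[tip[0]+.049*np.cos(yaw),tip[1]+.049*np.sin(yaw),yaw]); print('tip',W(g,(-.049,0,.08)))
m=np.mean(c,0)
# spacer local x along +? use c0-c1 as x
a=c[0]-c[1]
so=[(t,(.032,.02,.04),T2(517,78)),(t,(-.032,.02,.04),T2(678,92)),(t,(-.032,-.02,.04),T2(671,188)),(t,(.032,-.02,.04),T2(512,180)),
(s,(.032,-.02,.04),S2(480,455)),(s,(.032,.02,.04),S2(604,352)),(s,(-.032,.02,.04),S2(679,422)),(s,(-.032,-.02,.04),S2(556,515))]
for k in (0,):
  fit(so[:4],[m[0],m[1],np.arctan2(a[1],a[0])])
for l in[(.032,.02,.04),(.032,-.02,.04),(-.032,.02,.04),(-.032,-.02,.04)]:
  print(l,proj(s,W([m[0],m[1],np.arctan2(a[1],a[0])],l)).round(1))
for n,u in(('jar',(240,168)),('bottle',(190,182)),('orange',(272,171))):print(n,atz(t,*u,.05))
for x,y in [(480,455),(604,352),(679,422),(556,515)]:print(np.round(S2(x,y),1),atz(s,*S2(x,y),.04).round(3))
E
python3 fit.py
```

```text
tip0 [ 0.58885823 -0.14465635  0.08      ] [ 0.58542046 -0.14877024  0.08      ]
[[0.5   0.122 0.04 ]
 [0.495 0.058 0.04 ]
 [0.457 0.061 0.04 ]
 [0.46  0.123 0.04 ]]
[ 0.63284543 -0.1333226   0.29388567] 16.838408426105275
[[1.3, 1.3], [-0.5, 0.1], [-0.1, 1.1], [-1.1, -0.4], [0.4, 0.6], [0.1, -0.8], [-0.7, -0.5], [0.5, -0.5]]
tip [np.float64(0.5859462747110091), np.float64(-0.14751660268787872), 0.08]
[0.4988339  0.09134533 1.64913176] 94.4882898005236
[[-0.0, 10.1], [0.2, 5.8], [0.1, -27.2], [-0.3, -23.9]]
(0.032, 0.02, 0.04) [271.4 251. ]
(0.032, -0.02, 0.04) [258.8 239.6]
(-0.032, 0.02, 0.04) [292.2 234.3]
(-0.032, -0.02, 0.04) [279.5 223.6]
jar [0.62971285 0.12325596 0.05      ]
bottle [0.59550966 0.24069933 0.05      ]
orange [0.62309242 0.04744573 0.05      ]
[259.  241.8] [0.496 0.125 0.04 ]
[279.7 224.7] [0.493 0.06  0.04 ]
[292.2 236.3] [0.452 0.065 0.04 ]
[271.7 251.8] [0.459 0.126 0.04 ]
```

>>> {"method": "play_rows", "body": {
  "steps": [
    {"hand": 9,"travel": [0,0,0],"rotation": [0,0,-7.9]},
    {"hand": 9,"travel": [0,0,0],"rotation": [0,0,-7.9]},
    {"hand": 9,"travel": [0,0,0],"rotation": [0,0,-7.9]},
    {"hand": 9,"travel": [0,0,0],"rotation": [0,0,-7.9]},
    {"hand": 9,"travel": [0,0,0],"rotation": [0,0,-7.9]},
    {"hand": 9,"travel": [0,0,0],"rotation": [0,0,-7.9]},
    {"hand": 9,"travel": [0,0,0],"rotation": [0,0,-7.9]},
    {"hand": 9,"travel": [0,0,0],"rotation": [0,0,-7.9]},
    {"hand": 9,"travel": [0,0,0],"rotation": [0,0,-7.9]},
    {"hand": 9,"travel": [2.66,-3,0],"rotation": [0,0,0]},
    {"hand": 9,"travel": [2.66,-3,0],"rotation": [0,0,0]},
    {"hand": 9,"travel": [2.66,-3,0],"rotation": [0,0,0]},
    {"hand": 9,"travel": [2.66,-3,0],"rotation": [0,0,0]},
    {"hand": 9,"travel": [2.66,-3,0],"rotation": [0,0,0]},
    {"hand": 9,"travel": [2.66,-3,0],"rotation": [0,0,0]},
    {"hand": 9,"travel": [2.66,-3,0],"rotation": [0,0,0]},
    {"hand": 9,"travel": [2.66,-3,0],"rotation": [0,0,0]},
    {"hand": 9,"travel": [2.66,-3,0],"rotation": [0,0,0]},
    {"hand": 9,"travel": [2.66,-3,0],"rotation": [0,0,0]}
  ]
}}

```text
t: 2.0
ee_pos: [0.4522, -0.3486, 0.2264]
ee_rot: [-0.0, 0.999, -0.038, -0.0]
wrist_force: [0.3, -1.6, 0.5]
opening: 0.98
```

>>> {"method": "play_rows", "body": {
  "steps": [
    {"hand": 9,"travel": [0,-4.4,0],"rotation": [0,0,0]},
    {"hand": 9,"travel": [0,-4.4,0],"rotation": [0,0,0]},
    {"hand": 9,"travel": [0,-4.4,0],"rotation": [0,0,0]},
    {"hand": 9,"travel": [0,-4.4,0],"rotation": [0,0,0]},
    {"hand": 9,"travel": [0,-4.4,0],"rotation": [0,0,0]},
    {"hand": 9,"travel": [0,-4.4,0],"rotation": [0,0,0]},
    {"hand": 9,"travel": [0,-4.4,0],"rotation": [0,0,0]},
    {"hand": 9,"travel": [0,-4.4,0],"rotation": [0,0,0]},
    {"hand": 9,"travel": [0,-4.4,0],"rotation": [0,0,0]},
    {"hand": 9,"travel": [0,-4.4,0],"rotation": [0,0,0]},
    {"hand": 9,"travel": [0,0,0],"rotation": [0,0,0]},
    {"hand": 9,"travel": [0,0,0],"rotation": [0,0,0]}
  ]
}}

```text
t: 3.2
ee_pos: [0.4841, 0.0904, 0.2265]
ee_rot: [-0.0, 0.999, -0.036, -0.0]
wrist_force: [-1.0, -0.8, -1.1]
opening: 0.979
```

```bash
python3 - <<'E'
from h import *
w=snap('wrist','w1'); o=get_obs(); print(o['ee_pos'],o['ee_rot'],o['q'],w['xyz'],w['attitude'])
print(proj(w,[.4765,.0925,.04]))
E
```

```text
[0.48424751 0.08866592 0.2263647 ] [ 3.20330374e-04  9.99311150e-01 -3.71074299e-02 -4.02505958e-04] [ 0.60104493  0.32597608 -0.98832187  1.92475664  0.31269867  1.0555946
 -0.59464393] [0.48855183 0.15907321 0.38298258] [ 0.12830143  0.9910653  -0.03600329 -0.00566281]
[252.21087342 175.71024877]
```

View pics/w1.png

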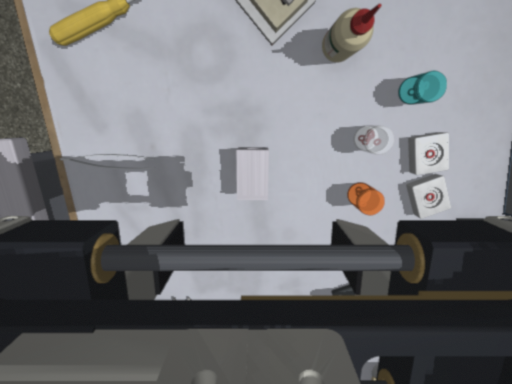

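The wrist view shows the spacer's top face with corners at about (237,150), (268,150), (268,200) and (238,200). The clear jar of red seals is at (372,140), separate from the orange one (367,198) and the turquoise one (425,87). I'll refine the spacer's edges.

```bash
python3 - <<'E'
from h import *
w=load('w1'); g=cv2.cvtColor(w['frame'],cv2.COLOR_RGB2GRAY)
for p in[(237,150),(268,150),(268,200),(238,200)]:print(atz(w,*p,.04).round(4))
crop('w1',222,135,62,75,8,'c2')
E
```

```text
[0.4604 0.1259 0.04  ]
[0.4983 0.1231 0.04  ]
[0.4943 0.0593 0.04  ]
[0.4558 0.0621 0.04  ]
```

View pics/c2.png

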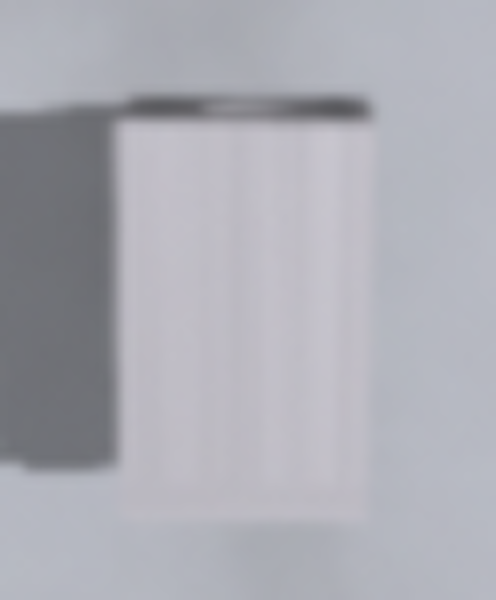

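>>> {"method": "play_rows", "body": {
  "steps": [
    {"hand": 9,"travel": [-0.73,-0.34,2],"rotation": [0,0,0]},
    {"hand": 9,"travel": [0,0,4],"rotation": [0,0,0]},
    {"hand": 9,"travel": [0,0,4],"rotation": [0,0,0]},
    {"hand": 9,"travel": [0,0,4],"rotation": [0,0,0]},
    {"hand": 9,"travel": [0,0,3],"rotation": [0,0,0]},
    {"hand": 9,"travel": [0,0,2],"rotation": [0,0,0]},
    {"hand": 9,"travel": [0,0,1.5],"rotation": [0,0,0]},
    {"hand": 9,"travel": [0,0,1],"rotation": [0,0,0]},
    {"hand": 9,"travel": [0,0,0.5],"rotation": [0,0,0]},
    {"hand": 9,"travel": [0,0,0],"rotation": [0,0,0]},
    {"hand": 9,"travel": [0,0,0],"rotation": [0,0,0]}
  ],
  "newtons": 40
}}

```text
t: 4.35
ee_pos: [0.4783, 0.0929, 0.0074]
ee_rot: [-0.0, 0.999, -0.038, 0.001]
wrist_force: [0.8, -0.2, 0.2]
opening: 0.977
```

>>> {"method": "play_rows", "body": {
  "steps": [
    {"hand": 3,"travel": [0,0,0],"rotation": [0,0,0]},
    {"hand": 3,"travel": [0,0,0],"rotation": [0,0,0]},
    {"hand": 3,"travel": [0,0,0],"rotation": [0,0,0]},
    {"hand": 3,"travel": [0,0,0],"rotation": [0,0,0]},
    {"hand": 3,"travel": [0,0,0],"rotation": [0,0,0]},
    {"hand": 3,"travel": [0,0,0],"rotation": [0,0,0]},
    {"hand": 3,"travel": [0,0,0],"rotation": [0,0,0]},
    {"hand": 3,"travel": [0,0,0],"rotation": [0,0,0]}
  ],
  "newtons": 50
}}

```text
t: 5.15
ee_pos: [0.4776, 0.0929, 0.0067]
ee_rot: [0.0, 0.999, -0.038, -0.0]
wrist_force: [0.0, -0.6, 0.0]
opening: 0.435
```

>>> {"method": "play_rows", "body": {
  "steps": [
    {"hand": 3,"travel": [0,0,-2],"rotation": [0,0,0]},
    {"hand": 3,"travel": [0,0,-4],"rotation": [0,0,0]},
    {"hand": 3,"travel": [0,0,-4],"rotation": [0,0,7.66]},
    {"hand": 3,"travel": [0,0,-4],"rotation": [0,0,7.66]},
    {"hand": 3,"travel": [0,0,-2],"rotation": [0,0,7.66]},
    {"hand": 3,"travel": [0,0,0],"rotation": [0,0,7.66]},
    {"hand": 3,"travel": [0,0,0],"rotation": [0,0,7.66]},
    {"hand": 3,"travel": [0,0,0],"rotation": [0,0,7.66]},
    {"hand": 3,"travel": [0,0,0],"rotation": [0,0,7.66]},
    {"hand": 3,"travel": [0,0,0],"rotation": [0,0,7.66]},
    {"hand": 3,"travel": [0,0,0],"rotation": [0,0,7.66]},
    {"hand": 3,"travel": [3.73,0.44,0],"rotation": [0,0,0]},
    {"hand": 3,"travel": [3.73,0.44,0],"rotation": [0,0,0]},
    {"hand": 3,"travel": [3.73,0.44,0],"rotation": [0,0,0]},
    {"hand": 3,"travel": [3.73,0.44,0],"rotation": [0,0,0]},
    {"hand": 3,"travel": [3.73,0.44,0],"rotation": [0,0,0]},
    {"hand": 3,"travel": [3.73,0.44,0],"rotation": [0,0,0]},
    {"hand": 3,"travel": [3.73,0.44,0],"rotation": [0,0,0]},
    {"hand": 3,"travel": [0,0,0],"rotation": [0,0,0]},
    {"hand": 3,"travel": [0,0,0],"rotation": [0,0,0]}
  ]
}}

```text
t: 7.15
ee_pos: [0.5225, -0.1668, 0.1659]
ee_rot: [0.0, 0.802, -0.598, -0.001]
wrist_force: [0.8, 0.7, -2.4]
opening: 0.431
```

```bash
python3 - <<'E'
from h import *
o=get_obs(); print(o['ee_pos'],o['ee_rot'],o['q'],o['wrist_force'],o['opening'])
w=snap('wrist','w2')
s=snap('scene','s2'); 
c=lambda f,x,y,w,h,k:cv2.resize(cv2.imread('pics/'+f+'.png')[y:y+h,x:x+w],None,fx=k,fy=k,interpolation=cv2.INTER_CUBIC)
p=proj(w,[.586,-.1475,.08]);print(p,proj(s,[.586,-.1475,.08]))
cv2.imwrite('pics/c3.png',np.hstack([c('w2',0,0,512,384,.9),c('s2',240,100,100,100,3.45)]))
E
```

```text
[ 0.5224813  -0.16682588  0.16585788] [ 1.12806903e-04  8.01804273e-01 -5.97586009e-01 -9.25597260e-04] [ 0.70814813  0.41450669 -0.55644054  1.86036259  0.26529762  0.94249919
 -1.24913187] [ 0.81204893  0.74322105 -2.43773657] 0.4310266232554162
[258.10932063 121.78691867] [305.5140531 147.6436774]Traceback (most recent call last):
  File "<stdin>", line 7, in <module>
    return _nx.concatenate(arrs, 1, dtype=dtype, casting=casting)
           ~~~~~~~~~~~~~~~^^^^^^^^^^^^^^^^^^^^^^^^^^^^^^^^^^^^^^^
ValueError: all the input array dimensions except for the concatenation axis must match exactly, but along dimension 0, the array at index 0 has size 346 and the array at index 1 has size 345
```

```bash
python3 - <<'E'
from h import *
crop('w2',180,60,160,120,5,'c3')
E
```

```text
(no output)
```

View pics/c3.png

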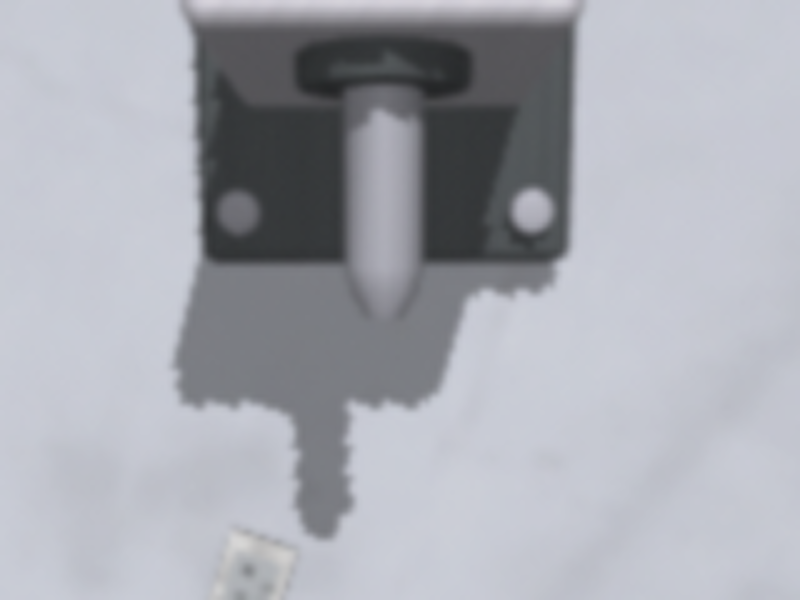

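The wrist crop shows the pin running straight up the image: tip at crop (384,320), image (256.8,124); root at crop (383,95), image (256.6,79).

```bash
python3 - <<'E'
from h import *
w=load('w2');o=get_obs();M=rot(o['ee_rot'])
a=atz(w,256.8,124.2,.08);b=atz(w,256.6,79,.08)
print(a,b,np.linalg.norm(b-a),np.degrees(np.arctan2(*(b-a)[[1,0]])),'ins dir',np.degrees(np.arctan2(-M[1,1],-M[0,1])))
for t in(a,np.array([.586,-.1475,.08])): print('tip in tool',M.T@(t-o['ee_pos'])*100)
E
```

```text
[ 0.5837869  -0.14700033  0.08      ] [ 0.61798542 -0.1367115   0.08      ] 0.035712724883467016 16.74423711870874 ins dir 16.844973302971884
tip in tool [ 0.10982024 -6.34571726  8.61998768]
tip in tool [ 0.22177448 -6.54305144  8.61968274]
```

>>> {"method": "play_rows", "body": {
  "steps": [
    {"hand": 3,"travel": [0.14,0,3],"rotation": [0,0,0]},
    {"hand": 3,"travel": [0,0,3],"rotation": [0,0,0]},
    {"hand": 3,"travel": [0,0,2.5],"rotation": [0,0,0]},
    {"hand": 3,"travel": [0,0,1.42],"rotation": [0,0,0]},
    {"hand": 3,"travel": [0,0,0],"rotation": [0,0,0]},
    {"hand": 3,"travel": [0,0,0],"rotation": [0,0,0]},
    {"hand": 3,"travel": [0,0,0],"rotation": [0,0,0]}
  ]
}}

```text
t: 7.95
ee_pos: [0.5251, -0.1672, 0.069]
ee_rot: [-0.0, 0.803, -0.596, 0.001]
wrist_force: [0.8, -0.5, -2.4]
opening: 0.436
```

```bash
cat > st.py <<'E'
from h import *
o=get_obs();M=rot(o['ee_rot']);t=np.array([.584,-.147,.08])
print(o['t'],o['ee_pos'].round(4),'tip in tool cm',(M.T@(t-o['ee_pos'])*100).round(2),'F tool',(M.T@o['wrist_force']).round(1),'T',(M.T@o['wrist_torque']).round(2),'op',o['opening'],'R',M.round(3).tolist())
E
python3 st.py
```

```text
7.95 [ 0.5251 -0.1672  0.069 ] tip in tool cm [-0.23 -6.22 -1.09] F tool [ 0.7 -0.6  2.4] T [-0.03 -0.02  0.02] op 0.43638124738806555 R [[0.289, -0.957, 0.003], [-0.957, -0.289, -0.001], [0.001, -0.002, -1.0]]
```

```bash
cat > st.py <<'E'
from h import *
import sys
n=int(sys.argv[1]) if len(sys.argv)>1 else 6
P=[];F=[];Tq=[];t=np.array([.584,-.147,.08])
for i in range(n):
    get_image('top');o=get_obs();M=rot(o['ee_rot']);P.append(M.T@(t-o['ee_pos'])*100);F.append(M.T@o['wrist_force']);Tq.append(M.T@o['wrist_torque'])
P=np.array(P);print(o['t'],'tip in tool cm',P.mean(0).round(3),'sd',P.std(0).round(3),'F',np.mean(F,0).round(2),'T',np.mean(Tq,0).round(3),'op',round(o['opening'],3),'pos',o['ee_pos'].round(4),'ydir',M[:,1].round(3))
E
python3 st.py 8
```

```text
8.35 tip in tool cm [-0.25  -6.301 -1.15 ] sd [0.013 0.037 0.045] F [-0.05  0.13  3.04] T [-0.007 -0.019 -0.004] op 0.433 pos [ 0.5239 -0.1675  0.0678] ydir [-0.958 -0.288 -0.   ]
```

>>> {"method": "play_rows", "body": {
  "steps": [
    {"hand": 3,"travel": [-0.24,0,0.14],"rotation": [0,0,0]},
    {"hand": 3,"travel": [0,0,0],"rotation": [0,0,0]},
    {"hand": 3,"travel": [0,0,0],"rotation": [0,0,0]}
  ]
}}

```text
t: 8.65
ee_pos: [0.523, -0.1648, 0.066]
ee_rot: [0.0, 0.803, -0.596, -0.0]
wrist_force: [-0.4, 0.4, -2.7]
opening: 0.43
```

```bash
python3 st.py 6; python3 - <<'E'
from h import *
w=snap('wrist','w3');print(proj(w,[.584,-.147,.08]),proj(w,[.586,-.1475,.08]))
crop('w3',150,20,200,150,4,'c4')
E
```

```text
8.95 tip in tool cm [ 0.033 -6.351 -1.39 ] sd [0.007 0.002 0.005] F [-0.01  0.14  2.65] T [ 0.027 -0.008  0.01 ] op 0.434 pos [ 0.5231 -0.165   0.0661] ydir [-0.958 -0.288 -0.   ]
[259.58157976 129.16408831] [261.69629123 125.52225771]
```

View pics/c4.png

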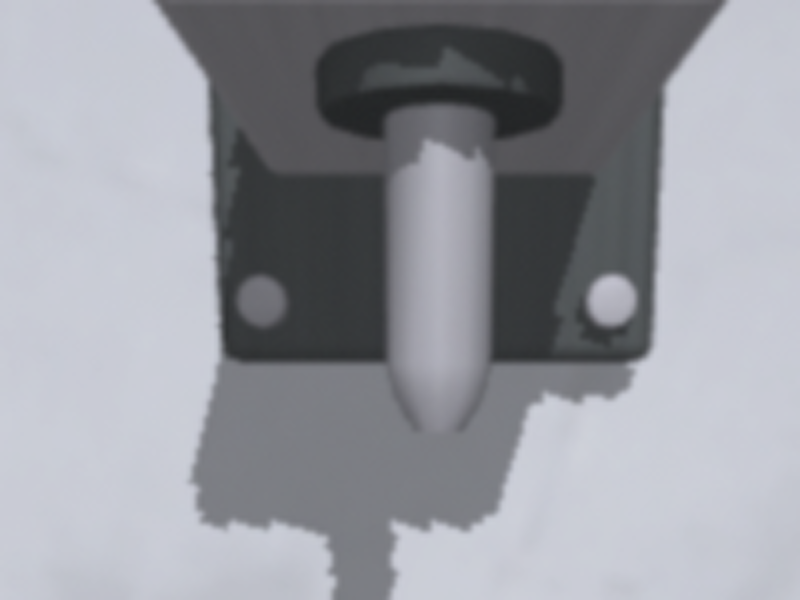

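>>> {"method": "play_rows", "body": {
  "steps": [
    {"hand": 3,"travel": [0,-0.8,0],"rotation": [0,0,0]},
    {"hand": 3,"travel": [0,-0.8,0],"rotation": [0,0,0]},
    {"hand": 3,"travel": [0,-0.6,0],"rotation": [0,0,0]},
    {"hand": 3,"travel": [0,-0.4,0],"rotation": [0,0,0]},
    {"hand": 3,"travel": [0,-0.2,0],"rotation": [0,0,0]},
    {"hand": 3,"travel": [0,-0.2,0],"rotation": [0,0,0]},
    {"hand": 3,"travel": [0,-0.1,0],"rotation": [0,0,0]},
    {"hand": 3,"travel": [0,-0.1,0],"rotation": [0,0,0]},
    {"hand": 3,"travel": [0,-0.1,0],"rotation": [0,0,0]},
    {"hand": 3,"travel": [0,-0.1,0],"rotation": [0,0,0]},
    {"hand": 3,"travel": [0,0,0],"rotation": [0,0,0]}
  ]
}}

```text
t: 10.1
ee_pos: [0.5558, -0.1552, 0.0662]
ee_rot: [-0.0, 0.803, -0.597, 0.0]
wrist_force: [-0.7, 0.1, -2.8]
opening: 0.437
```

```bash
python3 st.py 4
```

```text
10.3 tip in tool cm [ 0.029 -2.958 -1.386] sd [0.001 0.004 0.001] F [-0.22 -0.39  2.75] T [0.011 0.005 0.006] op 0.431 pos [ 0.5556 -0.1553  0.0661] ydir [-0.958 -0.288  0.   ]
```

Past the mouth by about 2 mm with no force. I'll go on in 1 mm steps, 4 mm in all.

>>> {"method": "play_rows", "body": {
  "steps": [
    {"hand": 3,"travel": [0,-0.1,0],"rotation": [0,0,0]},
    {"hand": 3,"travel": [0,-0.1,0],"rotation": [0,0,0]},
    {"hand": 3,"travel": [0,-0.1,0],"rotation": [0,0,0]},
    {"hand": 3,"travel": [0,-0.1,0],"rotation": [0,0,0]},
    {"hand": 3,"travel": [0,0,0],"rotation": [0,0,0]}
  ]
}}

```text
t: 10.8
ee_pos: [0.5597, -0.154, 0.0662]
ee_rot: [-0.0, 0.803, -0.596, 0.0]
wrist_force: [-0.2, -0.5, -1.6]
opening: 0.434
```

```bash
python3 st.py 4
```

```text
11.0 tip in tool cm [ 0.033 -2.552 -1.389] sd [0.002 0.006 0.001] F [-0.09 -0.08  2.5 ] T [ 0.008 -0.004 -0.038] op 0.431 pos [ 0.5594 -0.1541  0.0661] ydir [-0.958 -0.288  0.   ]
```

>>> {"method": "play_rows", "body": {
  "steps": [
    {"hand": 3,"travel": [0,-0.1,0],"rotation": [0,0,0]},
    {"hand": 3,"travel": [0,-0.1,0],"rotation": [0,0,0]},
    {"hand": 3,"travel": [0,-0.1,0],"rotation": [0,0,0]},
    {"hand": 3,"travel": [0,-0.1,0],"rotation": [0,0,0]},
    {"hand": 3,"travel": [0,0,0],"rotation": [0,0,0]}
  ]
}}

```text
t: 11.5
ee_pos: [0.5635, -0.1528, 0.0662]
ee_rot: [-0.0, 0.803, -0.596, 0.0]
wrist_force: [0.1, 0.6, -3.3]
opening: 0.433
```

```bash
python3 st.py 4
```

```text
11.7 tip in tool cm [ 0.033 -2.151 -1.388] sd [0.002 0.008 0.003] F [ 0.1  -0.26  2.26] T [ 0.022 -0.009 -0.019] op 0.433 pos [ 0.5632 -0.1529  0.0661] ydir [-0.958 -0.288  0.   ]
```

It has gone in 10 mm with no force, so this end is the bore. Going deeper.

>>> {"method": "play_rows", "body": {
  "steps": [
    {"hand": 3,"travel": [0,-0.2,0],"rotation": [0,0,0]},
    {"hand": 3,"travel": [0,-0.2,0],"rotation": [0,0,0]},
    {"hand": 3,"travel": [0,-0.2,0],"rotation": [0,0,0]},
    {"hand": 3,"travel": [0,-0.2,0],"rotation": [0,0,0]},
    {"hand": 3,"travel": [0,-0.2,0],"rotation": [0,0,0]},
    {"hand": 3,"travel": [0,-0.2,0],"rotation": [0,0,0]},
    {"hand": 3,"travel": [0,-0.2,0],"rotation": [0,0,0]},
    {"hand": 3,"travel": [0,-0.2,0],"rotation": [0,0,0]},
    {"hand": 3,"travel": [0,-0.1,0],"rotation": [0,0,0]},
    {"hand": 3,"travel": [0,0,0],"rotation": [0,0,0]}
  ]
}}

```text
t: 12.7
ee_pos: [0.5798, -0.1479, 0.0662]
ee_rot: [-0.0, 0.803, -0.596, 0.0]
wrist_force: [0.2, 1.1, -3.0]
opening: 0.436
```

```bash
python3 st.py 4
```

```text
12.9 tip in tool cm [ 0.03  -0.46  -1.389] sd [0.003 0.008 0.001] F [-0.31 -0.09  2.19] T [0.014 0.031 0.028] op 0.431 pos [ 0.5795 -0.1481  0.0661] ydir [-0.958 -0.288  0.   ]
```

>>> {"method": "play_rows", "body": {
  "steps": [
    {"hand": 3,"travel": [0,-0.1,0],"rotation": [0,0,0]},
    {"hand": 3,"travel": [0,-0.1,0],"rotation": [0,0,0]},
    {"hand": 3,"travel": [0,-0.1,0],"rotation": [0,0,0]},
    {"hand": 3,"travel": [0,-0.1,0],"rotation": [0,0,0]},
    {"hand": 3,"travel": [0,0,0],"rotation": [0,0,0]}
  ]
}}

```text
t: 13.4
ee_pos: [0.5836, -0.1467, 0.0662]
ee_rot: [-0.0, 0.803, -0.596, 0.0]
wrist_force: [0.5, 0.3, -3.5]
opening: 0.433
```

```bash
python3 st.py 4
```

```text
13.6 tip in tool cm [ 0.034 -0.052 -1.388] sd [0.002 0.007 0.001] F [0.39 0.19 2.81] T [-0.01  -0.001  0.01 ] op 0.431 pos [ 0.5833 -0.1469  0.0661] ydir [-0.958 -0.288  0.   ]
```

>>> {"method": "play_rows", "body": {
  "steps": [
    {"hand": 3,"travel": [0,-0.1,0],"rotation": [0,0,0]},
    {"hand": 3,"travel": [0,-0.1,0],"rotation": [0,0,0]},
    {"hand": 3,"travel": [0,0,0],"rotation": [0,0,0]}
  ]
}}

```text
t: 13.9
ee_pos: [0.5855, -0.1462, 0.0661]
ee_rot: [-0.0, 0.803, -0.596, 0.0]
wrist_force: [0.5, -0.8, -2.7]
opening: 0.43
```

```bash
python3 st.py 3
```

```text
14.05 tip in tool cm [ 0.034  0.155 -1.386] sd [0.001 0.002 0.001] F [-0.46  0.59  2.73] T [ 0.009 -0.024 -0.013] op 0.431 pos [ 0.5854 -0.1462  0.0661] ydir [-0.957 -0.288 -0.   ]
```

>>> {"method": "play_rows", "body": {
  "steps": [
    {"hand": 3,"travel": [0,-0.1,0],"rotation": [0,0,0]},
    {"hand": 3,"travel": [0,-0.1,0],"rotation": [0,0,0]},
    {"hand": 3,"travel": [0,0,0],"rotation": [0,0,0]}
  ]
}}

```text
t: 14.35
ee_pos: [0.5856, -0.1463, 0.0658]
ee_rot: [0.001, 0.802, -0.597, -0.001]
wrist_force: [-4.7, -1.8, 0.1]
opening: 0.432
```

```bash
python3 st.py 3
```

```text
14.5 tip in tool cm [ 0.024  0.183 -1.423] sd [0.001 0.001 0.   ] F [-0.4   5.23 -0.11] T [-1.081 -0.113 -0.022] op 0.433 pos [ 0.5856 -0.1462  0.0658] ydir [-0.958 -0.288  0.003]
```

>>> {"method": "play_rows", "body": {
  "steps": [
    {"hand": 3,"travel": [0,-0.15,0],"rotation": [0,0,0]},
    {"hand": 3,"travel": [0,-0.15,0],"rotation": [0,0,0]},
    {"hand": 3,"travel": [0,0,0],"rotation": [0,0,0]},
    {"hand": 3,"travel": [0,0,0],"rotation": [0,0,0]}
  ]
}}

```text
t: 14.9
ee_pos: [0.5857, -0.1463, 0.0652]
ee_rot: [0.003, 0.802, -0.597, -0.003]
wrist_force: [-10.0, -2.1, 3.1]
opening: 0.433
```

```bash
python3 st.py 3; python3 - <<'E'
from h import *
snap('scene','s5')
E
python3 -c "
from h import *
crop('s5',225,90,130,97,6,'c5')"
```

```text
15.05 tip in tool cm [ 0.017  0.2   -1.481] sd [0.001 0.002 0.   ] F [-0.82 10.54 -3.27] T [-2.311 -0.22   0.016] op 0.428 pos [ 0.5857 -0.1463  0.0652] ydir [-0.958 -0.287  0.009]
```

View pics/c5.png

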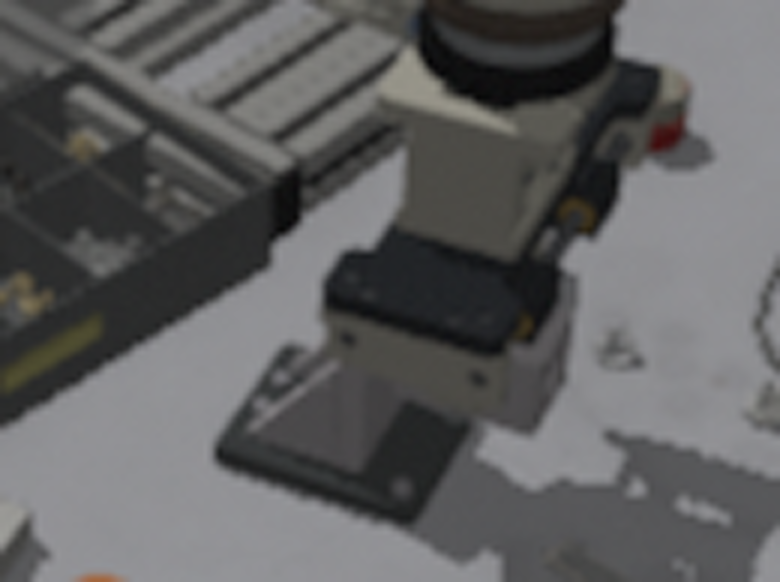

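Bottomed at about 10 N, and the depth matches the two-camera fit of the tip (0.5859, -0.1475). The picture shows the spacer run up against the gauge, with the gripper body clear of the plate. Withdrawing along the pin, then lifting.

>>> {"method": "play_rows", "body": {
  "steps": [
    {"hand": 3,"travel": [0,0.3,0],"rotation": [0,0,0]},
    {"hand": 3,"travel": [0,0.3,0],"rotation": [0,0,0]},
    {"hand": 3,"travel": [0,0.5,0],"rotation": [0,0,0]},
    {"hand": 3,"travel": [0,0.8,0],"rotation": [0,0,0]},
    {"hand": 3,"travel": [0,1,0],"rotation": [0,0,0]},
    {"hand": 3,"travel": [0,1,0],"rotation": [0,0,0]},
    {"hand": 3,"travel": [0,1.5,0],"rotation": [0,0,0]},
    {"hand": 3,"travel": [0,1.5,0],"rotation": [0,0,0]},
    {"hand": 3,"travel": [0,1.5,0],"rotation": [0,0,0]},
    {"hand": 3,"travel": [0,0.5,0],"rotation": [0,0,0]},
    {"hand": 3,"travel": [0,0,-2],"rotation": [0,0,0]},
    {"hand": 3,"travel": [0,0,-4],"rotation": [0,0,0]},
    {"hand": 3,"travel": [0,0,-4],"rotation": [0,0,0]},
    {"hand": 3,"travel": [0,0,-4],"rotation": [0,0,0]},
    {"hand": 3,"travel": [0,0,-4],"rotation": [0,0,0]},
    {"hand": 3,"travel": [0,0,-4],"rotation": [0,0,0]},
    {"hand": 3,"travel": [0,0,-3],"rotation": [0,0,0]},
    {"hand": 3,"travel": [0,0,0],"rotation": [0,0,0]},
    {"hand": 3,"travel": [0,0,0],"rotation": [0,0,0]}
  ]
}}

```text
t: 17.0
ee_pos: [0.5049, -0.1705, 0.3162]
ee_rot: [0.0, 0.803, -0.597, 0.001]
wrist_force: [-1.3, -0.1, -3.7]
opening: 0.432
```

>>> {"method": "play_rows", "body": {
  "steps": [
    {"hand": 3,"travel": [-3,-3.5,0],"rotation": [0,0,0]},
    {"hand": 3,"travel": [-3,-3.5,0],"rotation": [0,0,0]},
    {"hand": 3,"travel": [-3,-3.5,0],"rotation": [0,0,0]},
    {"hand": 3,"travel": [0,0,0],"rotation": [7.5,0,0]},
    {"hand": 3,"travel": [0,0,0],"rotation": [7.5,0,0]},
    {"hand": 3,"travel": [0,0,0],"rotation": [7.5,0,0]},
    {"hand": 3,"travel": [0,0,0],"rotation": [7.5,0,0]},
    {"hand": 3,"travel": [0,0,0],"rotation": [7.5,0,0]},
    {"hand": 3,"travel": [0,0,0],"rotation": [7.5,0,0]},
    {"hand": 3,"travel": [0,0,0],"rotation": [7.5,0,0]},
    {"hand": 3,"travel": [0,0,0],"rotation": [7.5,0,0]},
    {"hand": 3,"travel": [0,0,0],"rotation": [7.5,0,0]},
    {"hand": 3,"travel": [0,0,0],"rotation": [7.5,0,0]},
    {"hand": 3,"travel": [0,0,0],"rotation": [7.5,0,0]},
    {"hand": 3,"travel": [0,0,0],"rotation": [7.5,0,0]},
    {"hand": 3,"travel": [0,0,0],"rotation": [0,0,0]},
    {"hand": 3,"travel": [0,0,0],"rotation": [0,0,0]}
  ]
}}

```text
t: 18.7
ee_pos: [0.5728, -0.0469, 0.2721]
ee_rot: [-0.398, 0.717, -0.525, 0.228]
wrist_force: [1.8, 0.1, -2.5]
opening: 0.434
```

```bash
python3 st.py 2; python3 - <<'E'
from h import *
o=get_obs();M=rot(o['ee_rot']);print(o['q'].round(2),M.round(3),'spacer ctr',o['ee_pos']-.0135*M[:,2],'tilt of -y from up',np.degrees(np.arccos(-M[2,1])))
E
```

```text
18.8 tip in tool cm [11.392 16.389  8.664] sd [0.024 0.035 0.005] F [-0.36  2.12  1.76] T [-1.397  0.119 -0.042] op 0.43 pos [ 0.5736 -0.0454  0.2723] ydir [-0.571 -0.145 -0.808]
[ 1.68  0.44 -1.43  2.33 -1.39  0.22  0.48] [[ 0.35  -0.571  0.743]
 [-0.933 -0.145  0.328]
 [-0.079 -0.808 -0.584]] spacer ctr [ 0.56353754 -0.04987869  0.28020825] tilt of -y from up 36.08703239756278
```

The tilt ran into joint limits: q3, q5 and q6 are all near their stops. I'll fit a rough kinematic model from the logged joint and pose pairs, to find a bore-up posture well inside the ranges.

```bash
cat > kin.py <<'E'
from h import *
import itertools
from scipy.optimize import least_squares
o=get_obs()
D=[([1.57919153,.50176616,-.4267786,1.55136715,.22079859,1.13830406,-.21027721],[.1636192,-.6283999,.22576293],[-5.67689010e-04,7.91234291e-01,-6.11512462e-01,-6.94577929e-04]),
([.60104493,.32597608,-.98832187,1.92475664,.31269867,1.0555946,-.59464393],[.48424751,.08866592,.2263647],[3.2e-4,.99931115,-.03710743,-4.025e-4]),
([.70814813,.41450669,-.55644054,1.86036259,.26529762,.94249919,-1.24913187],[.5224813,-.16682588,.16585788],[1.128e-4,.80180427,-.59758601,-9.256e-4]),
(o['q'],o['ee_pos'],o['ee_rot'])]
import json,os
if os.path.exists('d.json'): D=json.load(open('d.json'))
else: json.dump([[list(map(float,a)) for a in d] for d in D],open('d.json','w'))
def chain(q,s,of):
    A=[];M=np.eye(3)
    for i in range(7):
        ax='z' if i%2==0 else 'y'
        M=M@R.from_euler(ax,s[i]*q[i]+of[i]).as_matrix(); A.append(M)
    return A
def full(p): return [p[0],p[1],0,p[2],p[3],p[4],p[5]]
def ores(p,s):
    of=full(p); return np.concatenate([(R.from_matrix(rot(r).T@chain(q,s,of)[6])).as_rotvec() for q,_,r in D])
def solve():
    best=[]
    for s in itertools.product([1,-1],repeat=7):
        for o7 in(0,1.57,3.14,-1.57):
          for o1 in (0,1.57,-1.57,3.14):
            r=least_squares(ores,[o1,0,0,0,0,o7],args=(s,),max_nfev=30); best.append((r.cost,s,r.x.round(3).tolist()))
    best.sort(key=lambda b:b[0]); return best
if __name__=='__main__':
    b=solve()
    for x in b[:6]:print(x)
E
time python3 kin.py
```

```text
(np.float64(7.931406147231413e-14), (-1, 1, 1, 1, 1, 1, -1), [-0.0, 3.142, -0.0, 0.0, -3.142, -3.142])
(np.float64(7.931406148951574e-14), (-1, -1, 1, -1, 1, 1, -1), [3.142, -3.142, 0.0, 3.142, -3.142, 3.142])
(np.float64(7.931406149268467e-14), (-1, -1, -1, -1, -1, 1, -1), [-3.142, -0.0, 0.0, -3.142, -0.0, -3.142])
(np.float64(7.931406151123469e-14), (-1, -1, -1, -1, -1, -1, -1), [-3.142, -0.0, 0.0, -0.0, 0.0, 0.0])
(np.float64(7.931406152511896e-14), (-1, 1, 1, 1, 1, -1, -1), [-0.0, 3.142, -0.0, 3.142, 3.142, 0.0])
(np.float64(7.931406153418388e-14), (-1, 1, -1, 1, -1, 1, -1), [-0.0, 0.0, -0.0, -0.0, -0.0, -3.142])
real	2m26.000s
user	2m26.333s
sys	0m0.128s
```

```bash
cat > ik.py <<'E'
from kin import *
s=(-1,1,-1,1,-1,1,-1);of=[0]*6+[np.pi]
def cols(q):
    A=chain(q,s,of); return np.column_stack([[0,0,1],A[2][:,0],A[2][:,2],A[4][:,0],A[4][:,2],A[5][:,0],A[6][:,2]]),A[6]
L=np.linalg.lstsq(np.vstack([cols(q)[0] for q,_,_ in D]),np.concatenate([p for _,p,_ in D]),rcond=None)
l=L[0]
lo=np.array([-2.88,-.31,-1.54,.2,-1.41,.19,-2.57]);hi=np.array([2.88,2.03,1.56,2.42,4.55,2.02,2.57])
def fk(q):
    C,M=cols(q); return C@l,M
def ik(q0,p,M,w=.02):
    def f(q):
        P,N=fk(q); return np.concatenate([(P-p)*5,R.from_matrix(M.T@N).as_rotvec(),w*(q-q0)])
    return least_squares(f,np.clip(q0,lo+1e-3,hi-1e-3),bounds=(lo,hi),max_nfev=15).x
def pose(psi,th): # tool down with bore dir psi, tilted th toward horizontal
    d=np.array([np.cos(psi),np.sin(psi),0]);u=np.array([0,0,1.])
    z=-u*np.cos(th)+d*np.sin(th); y=-(d*np.cos(th)+u*np.sin(th)); return np.column_stack([np.cross(y,z),y,z])
E
cat > scan.py <<'E'
from ik import *
print('links',l.round(4),'res',L[1])
q0=np.array(D[2][0]);p0=np.array(D[2][1])
for tgt in([.55,-.05,.3],[.5,.05,.3],[.6,-.1,.35],[.5,-.25,.3]):
  for deg in range(-180,181,30):
    q=q0.copy();ps0=np.radians(16.8)
    for k in np.linspace(0,1,8): q=ik(q,p0+k*(np.array(tgt)-p0),pose(ps0,0))
    n=max(1,int(abs(deg-16.8)/12))
    for k in np.linspace(0,1,n+1): q=ik(q,tgt,pose(ps0+k*(np.radians(deg)-ps0),0))
    for k in np.linspace(0,1,9): q=ik(q,tgt,pose(np.radians(deg),k*np.pi/2))
    P,N=fk(q);e=np.degrees(np.linalg.norm(R.from_matrix(pose(np.radians(deg),np.pi/2).T@N).as_rotvec()))
    m=min((q-lo).min(),(hi-q).min())
    if e<20: print(tgt,deg,'rot err',e.round(1),'pos err',np.linalg.norm(P-tgt).round(3),'margin',m.round(2),q.round(2))
E
time timeout 500 python3 scan.py
```

```text
links [ 0.2531 -0.0029  0.5797 -0.0099  0.4763  0.0402  0.3472] res [0.00021957]
[0.55, -0.05, 0.3] -60 rot err 16.9 pos err 0.08 margin 0.0 [-1.46  1.4   1.56  2.25 -0.27  0.19 -2.57]
[0.55, -0.05, 0.3] 30 rot err 8.9 pos err 0.011 margin 0.0 [ 1.73  1.36 -1.5   2.38 -1.41  0.19  1.32]
[0.55, -0.05, 0.3] 60 rot err 0.0 pos err 0.0 margin 0.2 [ 1.57  1.23 -1.34  2.08 -0.66  0.7   0.57]
[0.55, -0.05, 0.3] 90 rot err 0.0 pos err 0.0 margin 0.3 [ 1.27  1.22 -1.24  1.69 -0.44  1.29  0.37]
[0.55, -0.05, 0.3] 120 rot err 0.0 pos err 0.0 margin 0.22 [ 0.94  1.25 -1.14  1.37 -0.35  1.8   0.34]
[0.55, -0.05, 0.3] 150 rot err 9.0 pos err 0.017 margin 0.0 [ 0.81  1.49 -1.54  1.25 -0.09  2.02 -0.  ]
[0.5, 0.05, 0.3] 60 rot err 0.0 pos err 0.0 margin 0.08 [ 1.35  0.86 -0.95  2.34 -1.31  0.95  1.24]
[0.5, 0.05, 0.3] 90 rot err 0.0 pos err 0.0 margin 0.3 [ 1.26  1.17 -1.24  1.93 -0.54  1.09  0.49]
[0.5, 0.05, 0.3] 120 rot err 0.0 pos err 0.0 margin 0.37 [ 0.94  1.2  -1.17  1.6  -0.38  1.58  0.39]
[0.5, 0.05, 0.3] 150 rot err 0.0 pos err 0.0 margin 0.0 [ 0.63  1.21 -1.07  1.37 -0.29  2.02  0.42]
[0.
[... 563 characters left out ...]
0 [ 0.84  1.45 -1.54  1.13 -0.19  2.02 -0.06]
[0.5, -0.25, 0.3] 0 rot err 16.5 pos err 0.021 margin 0.0 [ 2.11  1.31 -1.5   2.37 -1.41  0.19  1.27]
[0.5, -0.25, 0.3] 30 rot err 0.0 pos err 0.0 margin 0.16 [ 1.85  0.93 -1.02  2.21 -1.25  0.88  1.12]
[0.5, -0.25, 0.3] 60 rot err 0.0 pos err 0.0 margin 0.45 [ 1.67  1.1  -1.09  1.79 -0.64  1.22  0.56]
[0.5, -0.25, 0.3] 90 rot err 0.0 pos err 0.0 margin 0.31 [ 1.36  1.17 -1.03  1.43 -0.46  1.71  0.44]
[0.5, -0.25, 0.3] 120 rot err 3.0 pos err 0.006 margin 0.0 [ 1.18  1.49 -1.54  1.21 -0.09  2.02 -0.  ]
[0.5, -0.25, 0.3] 180 rot err 13.1 pos err 0.025 margin 0.0 [-0.18  1.16  0.96  1.28  0.3   2.02  2.57]
real	0m13.725s
user	0m14.031s
sys	0m0.224s
```

```bash
python3 - <<'E'
from ik import *
o=get_obs();M=rot(o['ee_rot']);p=o['ee_pos']
for deg in(70,80,90):
    T=pose(np.radians(deg),np.pi/2);rv=R.from_matrix(M.T@T).as_rotvec();n=14
    q=np.array(o['q']);mm=[]
    for k in range(1,n+1):
        q=ik(q,p+k/n*np.array([0,0,.05]),M@R.from_rotvec(rv*k/n).as_matrix()); mm.append(min((q-lo).min(),(hi-q).min()).round(2))
    e=R.from_matrix(T.T@fk(q)[1]).magnitude()
    print(deg,np.degrees(rv).round(1),np.degrees(np.linalg.norm(rv)),mm,q.round(2),e)
E
```

```text
70 [ 31.6 -46.3 -19.5] 59.37950302926477 [np.float64(0.06), np.float64(0.11), np.float64(0.13), np.float64(0.15), np.float64(0.18), np.float64(0.21), np.float64(0.24), np.float64(0.28), np.float64(0.31), np.float64(0.35), np.float64(0.37), np.float64(0.38), np.float64(0.39), np.float64(0.39)] [ 1.39  1.06 -1.15  1.91 -0.77  1.02  0.63] 5.3520842898464075e-05
80 [ 30.2 -56.  -22.5] 67.44665440828263 [np.float64(0.09), np.float64(0.13), np.float64(0.16), np.float64(0.19), np.float64(0.23), np.float64(0.27), np.float64(0.31), np.float64(0.35), np.float64(0.4), np.float64(0.42), np.float64(0.42), np.float64(0.43), np.float64(0.43), np.float64(0.42)] [ 1.29  1.08 -1.12  1.78 -0.67  1.2   0.54] 5.846538425367624e-05
90 [ 28.5 -65.6 -25.4] 75.92635974791935 [np.float64(0.11), np.float64(0.15), np.float64(0.19), np.float64(0.23), np.float64(0.28), np.float64(0.33), np.float64(0.38), np.float64(0.43), np.float64(0.45), np.float64(0.45), np.float64(0.46), np.float64(0.45), np.float64(0.45), np.float64(0.44)] [ 1.19  1.1  -1.1   1.65 -0.59  1.36  0.47] 6.350379333849153e-05
```

Turning with the tool swung to about 80 degrees stays well inside the ranges: 14 equal rows of [2.16, -4.0, -1.61] degrees.

>>> {"method": "play_rows", "body": {
  "steps": [
    {"hand": 3,"travel": [0,0,0],"rotation": [2.16,-4.0,-1.61]},
    {"hand": 3,"travel": [0,0,0],"rotation": [2.16,-4.0,-1.61]},
    {"hand": 3,"travel": [0,0,0],"rotation": [2.16,-4.0,-1.61]},
    {"hand": 3,"travel": [0,0,0],"rotation": [2.16,-4.0,-1.61]},
    {"hand": 3,"travel": [0,0,0],"rotation": [2.16,-4.0,-1.61]},
    {"hand": 3,"travel": [0,0,0],"rotation": [2.16,-4.0,-1.61]},
    {"hand": 3,"travel": [0,0,0],"rotation": [2.16,-4.0,-1.61]},
    {"hand": 3,"travel": [0,0,0],"rotation": [2.16,-4.0,-1.61]},
    {"hand": 3,"travel": [0,0,0],"rotation": [2.16,-4.0,-1.61]},
    {"hand": 3,"travel": [0,0,0],"rotation": [2.16,-4.0,-1.61]},
    {"hand": 3,"travel": [0,0,0],"rotation": [2.16,-4.0,-1.61]},
    {"hand": 3,"travel": [0,0,0],"rotation": [2.16,-4.0,-1.61]},
    {"hand": 3,"travel": [0,0,0],"rotation": [2.16,-4.0,-1.61]},
    {"hand": 3,"travel": [0,0,0],"rotation": [2.16,-4.0,-1.61]},
    {"hand": 3,"travel": [0,0,0],"rotation": [0,0,0]},
    {"hand": 3,"travel": [0,0,0],"rotation": [0,0,0]},
    {"hand": 3,"travel": [0,0,0],"rotation": [0,0,0]}
  ]
}}

```text
t: 20.5
ee_pos: [0.5736, -0.0452, 0.2738]
ee_rot: [-0.704, 0.705, -0.06, 0.063]
wrist_force: [-0.3, -0.2, -2.7]
opening: 0.434
```

```bash
cat > fin.py <<'E'
from h import *
from ik import pose
get_image('top');o=get_obs();M=rot(o['ee_rot']);b=-M[:,1]
print(o['t'],'pos',o['ee_pos'].round(3),'q',o['q'].round(2),'dq',abs(o['dq']).max().round(4),'bore from up deg',np.degrees(np.arccos(b[2])).round(1),'ctr',(o['ee_pos']-.0135*M[:,2]).round(3),'op',round(o['opening'],3),'F',o['wrist_force'].round(1))
T=pose(np.arctan2(M[1,2],M[0,2]),np.pi/2);print('to fix, tool deg',np.degrees(R.from_matrix(M.T@T).as_rotvec()).round(1))
E
python3 fin.py; python3 -c "
from h import *
snap('scene','s6')
w=load('s6')
crop('s6',120,20,290,217,2.7,'c6')"
```

```text
20.55 pos [ 0.573 -0.046  0.274] q [ 1.27  1.18 -0.98  1.65 -0.59  1.31  0.6 ] dq 0.0282 bore from up deg 0.2 ctr [ 0.571 -0.059  0.274] op 0.432 F [-0.1  0.3 -2.8]
to fix, tool deg [-0.  -0.   0.2]
```

View pics/c6.png

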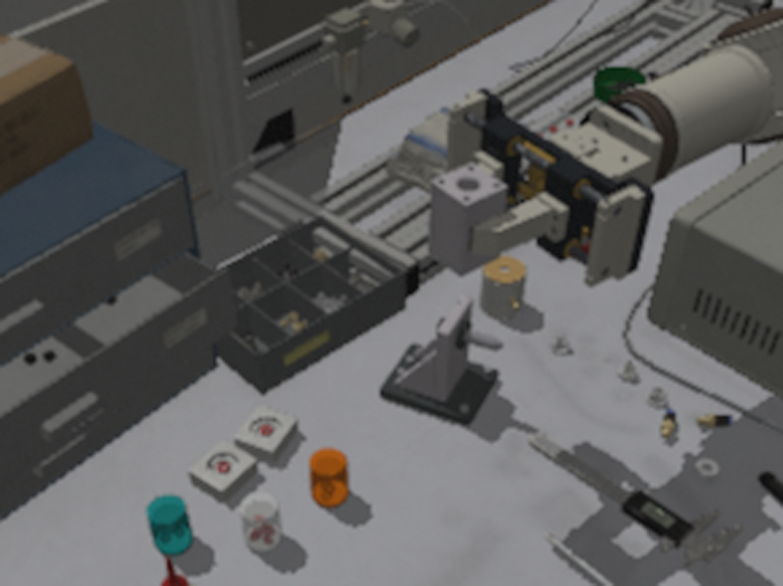

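The picture shows the spacer upright in the fingers with its opening up at crop (467,183), clear of the gauge. The jar at (262,522) and its neighbours are standing. I'll let the arm settle, then hand in.

>>> {"method": "play_rows", "body": {
  "steps": [
    {"hand": 3,"travel": [0,0,0],"rotation": [0,0,0]},
    {"hand": 3,"travel": [0,0,0],"rotation": [0,0,0]},
    {"hand": 3,"travel": [0,0,0],"rotation": [0,0,0]},
    {"hand": 3,"travel": [0,0,0],"rotation": [0,0,0]},
    {"hand": 3,"travel": [0,0,0],"rotation": [0,0,0]},
    {"hand": 3,"travel": [0,0,0],"rotation": [0,0,0]}
  ]
}}

```text
t: 21.2
ee_pos: [0.5738, -0.0463, 0.2732]
ee_rot: [0.707, -0.702, 0.061, -0.063]
wrist_force: [0.1, 0.1, -3.2]
opening: 0.429
```

```bash
python3 fin.py; python3 - <<'E'
from h import *
d=get_image('top');t=load('t0')['frame']
for n,(u,v) in(('jar',(240,168)),('bottle',(190,182))):
    a=t[v-18:v+19,u-18:u+19].astype(int);b=d['frame'][v-18:v+19,u-18:u+19].astype(int);print(n,'mean diff',abs(a-b).mean().round(2))
print(hand_in())
E
```

```text
21.25 pos [ 0.574 -0.046  0.273] q [ 1.27  1.19 -0.98  1.65 -0.59  1.31  0.6 ] dq 0.002 bore from up deg 0.4 ctr [ 0.571 -0.06   0.273] op 0.435 F [-0.9 -0.3 -3.1]
to fix, tool deg [-0.4 -0.   0.2]
jar mean diff 7.49
bottle mean diff 6.91
the job is handed in; nothing more can be done
None
```

I found the bore, pushed it home over the pin, took the spacer off, turned it bore up and handed in at about 21 s. `hand_in()` gives no verdict, so these are my own checks.

- **Finding the bore:** The first end I tried slid past 10 mm with no force, so it was the bore end and I did not need to try the other.
- **Home on the pin:** It bottomed with about 10 N against the 60 N limit. The depth along the pin agrees with the two-camera fit of the tip. The wrist view put the tip about 2 mm short of that. I estimate the spacer's centre was within about 3 mm of the tip.
- **Final hold:** The bore is within about 0.5° of straight up. The centre is 0.27 m above the bench and about 0.21 m from the gauge tip. The arm is still, and the grip opening is about 40 mm, which matches the spacer.
- **Jar and bottle:** The arm never went near either. The last scene picture shows the jar standing in its place, but only the bottle's spout was in that crop. My before-and-after pixel comparison of the top view gave differences of about 7 grey levels on both. I put that down to noise and shadow, but it does not prove they stayed put.
- **Problem on the way:** The first attempt to tilt the bore up ran against joint limits. I worked out a different hand direction that stayed clear of them, and it worked.

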